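# Put the dried whetstones away in their trays

### The job

The four sharpening stones cross-stacked on the drip tray have dried: take the stack apart and lay each stone flat in the wooden tray whose ends are painted in its own colour, fully down inside the rim. The stones are brittle, so set them down rather than let them drop, and leave the spray bottle and the honing guide where they stand.

Things in the scene. Friction and masses are not known exactly. Their poses are not given: they have to be found in the camera images.
- coarse_stone: Whetstone, charcoal black, a bar 180 mm long (x), 46 wide (y), 25 thick (z), 0.3 to 0.6 kg. Origin at the centre of its underside, z up. Either way round is right. Starts as one of the two parallel lower stones, underside at z = 18 mm on a slatted drip tray (205 x 175 x 18 mm, fixed); centres of a pair about 88 mm apart, 42 mm free between.
- medium_stone: Whetstone, orange-brown, a bar 170 mm long (x), 46 wide (y), 25 thick (z), 0.3 to 0.6 kg. Origin at the centre of its underside, z up. Either way round is right. Starts as one of the two parallel lower stones, underside at z = 18 mm on a slatted drip tray (205 x 175 x 18 mm, fixed); centres of a pair about 88 mm apart, 42 mm free between.
- green_stone: Whetstone, dark green, a bar 165 mm long (x), 46 wide (y), 25 thick (z), 0.3 to 0.6 kg. Origin at the centre of its underside, z up. Either way round is right. Starts as one of the two parallel upper stones, underside at z = 43 mm, across the lower two; centres of a pair about 88 mm apart, 42 mm free between.
- fine_stone: Whetstone, creamy white, a bar 155 mm long (x), 46 wide (y), 25 thick (z), 0.3 to 0.6 kg. Origin at the centre of its underside, z up. Either way round is right. Starts as one of the two parallel upper stones, underside at z = 43 mm, across the lower two; centres of a pair about 88 mm apart, 42 mm free between.
- coarse_tray: Wooden tray for the charcoal black stone, fixed: pale wood, 232 x 74 mm, 16 mm high; grey floor, both end strips (18 mm) painted charcoal black. Origin at the centre of its underside, x along its length, z up. Recess centred, 196 x 62 mm (8 mm play all round); its floor is 10 mm above the bench, the rim 6 mm above the floor; a seated stone's top is 35 mm above the bench.
- medium_tray: Wooden tray for the orange-brown stone, fixed: pale wood, 222 x 74 mm, 16 mm high; grey floor, both end strips (18 mm) painted orange-brown. Origin at the centre of its underside, x along its length, z up. Recess centred, 186 x 62 mm (8 mm play all round); its floor is 10 mm above the bench, the rim 6 mm above the floor; a seated stone's top is 35 mm above the bench.
- green_tray: Wooden tray for the dark green stone, fixed: pale wood, 217 x 74 mm, 16 mm high; grey floor, both end strips (18 mm) painted dark green. Origin at the centre of its underside, x along its length, z up. Recess centred, 181 x 62 mm (8 mm play all round); its floor is 10 mm above the bench, the rim 6 mm above the floor; a seated stone's top is 35 mm above the bench.
- fine_tray: Wooden tray for the creamy white stone, fixed: pale wood, 207 x 74 mm, 16 mm high; grey floor, both end strips (18 mm) painted creamy white. Origin at the centre of its underside, x along its length, z up. Recess centred, 171 x 62 mm (8 mm play all round); its floor is 10 mm above the bench, the rim 6 mm above the floor; a seated stone's top is 35 mm above the bench.
- spray_bottle: Loose light-blue spray bottle with a blue trigger head, 62 mm diameter, 156 mm tall, standing upright beyond the stack; origin at the centre of its base. Not to be moved.
- honing_guide: Loose aluminium honing guide with a brass knob, about 55 x 105 mm, 33 mm high, standing beyond the stack; origin at the middle of its underside. Not to be moved.
Not all that is in view belongs to the job. There is more than one size of the coarse_stone; the job needs the smallest.

How it is judged:
At the end, for the whole second after the job is handed in: Each stone lies at rest in the tray of its own colour: centre within 14 mm of the tray's centre, underside on the recess floor (7 to 13 mm above the tray's underside), long axis within 0.25 rad of the tray's (either way round), tilt under 0.05 rad (horizontal distance between coarse_stone and coarse_tray below 0.014 m and z of coarse_stone in the frame of coarse_tray between 0.007 and 0.013 m and angle between the x axis of coarse_stone and the x axis of coarse_tray, either way round below 0.25 rad and angle between each of coarse_stone, medium_stone, green_stone, fine_stone's own z axis and vertical below 0.05 rad and linear speed of each of coarse_stone, medium_stone, green_stone, fine_stone below 0.01 m/s and horizontal distance between medium_stone and medium_tray below 0.014 m and z of medium_stone in the frame of medium_tray between 0.007 and 0.013 m and angle between the x axis of medium_stone and the x axis of medium_tray, either way round below 0.25 rad and horizontal distance between green_stone and green_tray below 0.014 m and z of green_stone in the frame of green_tray between 0.007 and 0.013 m and angle between the x axis of green_stone and the x axis of green_tray, either way round below 0.25 rad and horizontal distance between fine_stone and fine_tray below 0.014 m and z of fine_stone in the frame of fine_tray between 0.007 and 0.013 m and angle between the x axis of fine_stone and the x axis of fine_tray, either way round below 0.25 rad); the robot touches nothing.
It fails at once if a stone falls: it moves faster than 0.6 m/s with no finger on it (a drop of about 18 mm) ((linear speed of coarse_stone above 0.6 m/s and contact force between the fingers and coarse_stone below 0.05 N) or (linear speed of medium_stone above 0.6 m/s and contact force between the fingers and medium_stone below 0.05 N) or (linear speed of green_stone above 0.6 m/s and contact force between the fingers and green_stone below 0.05 N) or (linear speed of fine_stone above 0.6 m/s and contact force between the fingers and fine_stone below 0.05 N)).
It fails at once if the spray bottle is moved more than 20 mm (distance of spray_bottle from where it was at the start of the episode above 0.02 m).
It fails at once if the honing guide is moved more than 20 mm (distance of honing_guide from where it was at the start of the episode above 0.02 m).
It also fails if it takes over 106 s, if anything falls off the work surface, if the arm or the gripper's body presses on something with over 40 N, if the wrist force passes 120 N, or if a joint passes its speed limit or range.

### The arm

A 6-joint arm with a two-finger parallel gripper is mounted at the origin on the work surface. World frame = base frame: x ahead of the robot, y to its left, z up, the work surface at z = 0. Lengths are in m, angles in rad, forces in N, time in s.
With the tool pointing down it reaches from about 0.35 to 0.8 m from the base axis. Payload 7.3 kg.
Tool frame: the origin (TCP) lies between the finger pads; the fingertips stand 25 mm ahead of it and the grasp point (between the pads) lies 6 mm ahead of it (r.tip_extent is the distance from the TCP to the fingertips, in m); z points along the fingers, y is the direction in which the jaws open and shut (so a half turn about z gives the same grasp; the last joint's range is limited). The gripper opens to 85 mm and grips with 20 to 120 N. Pads are 22 mm wide; open, the fingers measure 114 mm over their backs; the gripper's body (76 mm by 85 mm) begins 54 mm behind the grasp point. The pads swing forward as they close: fully open they stand 13 mm farther back than shut.
Start: joints at [1.131, 0.342, 1.524, -0, 1.275, -0.146], TCP at [0.152, 0.503, 0.256] pointing down, gripper open.
Joint ranges: [-2.53, 2.53], [-0.77, 2.02], [0.04, 2.7], [-1, 4.14], [0.28, 2.66], [-3.11, 3.11]. Speed limits (rad/s): [2.57, 2.57, 3.14, 3.14, 3.14, 3.14].

### API

Orientations are given as a unit quaternion [x, y, z, w].
In Python, from workcell import r, command_gripper, optics gives the robot as it stands. The module is installed in compiled form; this text tells all that it offers. Calls block until the motion is done:
- r.reach(position, orientation): joint-space move of the TCP to a pose.
- r.move_straight(position, orientation=None, speed=0.15, max_force=None): straight line of the TCP; orientation=None keeps the orientation; speed is the mean speed in m/s. With max_force (N) it stops when the force on the tool has changed by that much, and returns True; else False.
- r.movej(angles): joint-space move.
- command_gripper(opening, force=None): finger opening in m; force is the grip in N (None keeps the last); returns when the fingers have stopped.
- r.hold(seconds).
- r.solve_ik(position, orientation): joint angles nearest the present ones, or None.
- r.read_state(): the state.
- optics.get_image(name): name is "scene" or "top" or "wrist"; returns (picture, depth): 480x640x3 uint8, red, green, blue; 480x640 float32, m along the optical axis (not along the pixel's ray), 0 where there is no reading.
- optics.camera_model(name): a dict with "K" (3x3 intrinsics, pixels), "R" (3x3) and "t" (3): a world point X has camera coordinates R X + t; the wrist camera has in their place "tool_from_camera" (4x4, takes a point from camera to tool coordinates, whose origin is the TCP and whose axes are the flange's). Camera axes: x right, y down, z forward; pixel columns grow to the right and rows downward; lengths in m; the calibration is good to about 2 mm. A picture is of the moment at which its call begins: read the wrist's pose just before it. camera_model takes no time and is no camera call.
A pose or a line that the arm cannot do raises r.PlanningError and nothing moves.
- r.finish_job(): hands the job in, once; it reports no verdict.
The state is a dict: "time_s": time; "joint_positions": joint angles; "dq": joint speeds; "tau": joint torques, N m; "eef_pos": TCP position; "eef_rot": TCP orientation; "contact_force": force on the tool from outside, world axes, zero at the start; "torque": the same for the moment, N m; "grip_width": finger opening in m.
Only numpy, scipy, OpenCV 4.12 (cv2) and the standard library are available. Lean on these libraries where they do the work, as an engineer would, in place of code of your own. Each camera call takes 0.05 s, during which the arm holds its last target. There are 200 camera calls.

## Working session

There is one attempt and no reset: what is moved stays moved. The work goes in short steps, each a Python script; the robot and the scene stay as the last script left them, time stands still between calls to the robot, and variables do not carry over. Pictures are saved under pics/ and viewed, about 12 in all and at most 16, crops included, and the job is handed in when it is done.

```bash
mkdir -p pics; ls
python3 - <<'E'
from workcell import r, optics
import cv2, numpy as np, pickle
d={}
for n in ("scene","top"):
    im,dep=optics.get_image(n); m=optics.camera_model(n); d[n]=(im,dep,m)
    cv2.imwrite(f"pics/{n}0.png",im[:,:,::-1])
    print(n,m, (dep==0).sum())
pickle.dump(d,open("d0.pkl","wb"))
s=r.read_state(); print(s, r.tip_extent)
E
```

```text
pics
scene {'K': array([[572.9711736 ,   0.        , 319.62923545],
       [  0.        , 572.9711736 , 237.65237981],
       [  0.        ,   0.        ,   1.        ]]), 'R': array([[-0.60582085,  0.79543279,  0.01636364],
       [ 0.66665231,  0.51874931, -0.53523252],
       [-0.43423013, -0.31334616, -0.84454626]]), 't': array([ 0.29869246, -0.28836307,  1.6393294 ])} 1223
top {'K': array([[440.33733862,   0.        , 328.99188025],
       [  0.        , 440.33733862, 239.26087408],
       [  0.        ,   0.        ,   1.        ]]), 'R': array([[-0.0283688 , -0.9995024 ,  0.01379022],
       [-0.99384779,  0.02672537, -0.10748176],
       [ 0.10705973, -0.01675451, -0.99411141]]), 't': array([-0.00747866,  0.48608204,  1.0802077 ])} 1220
{'time_s': 0.1, 'joint_positions': array([ 1.13102748e+00,  3.42700702e-01,  1.52487776e+00,  4.00844218e-06,
        1.27538987e+00, -1.46002536e-01]), 'dq': array([-0.00062816, -0.00099315, -0.00333489, -0.00044337, -0.00103162,
       -0.00149942]), 'tau': array([ 1.77224636e-03, -4.34450090e+01, -2.46486515e+01, -1.15326666e-04,
        4.87966812e-03, -1.54200552e-05]), 'eef_pos': array([0.15186875, 0.50224179, 0.25568595]), 'eef_rot': array([ 1.46356108e-01,  9.89231731e-01, -6.57992196e-04, -2.00425190e-04]), 'contact_force': array([-0.12166981,  0.21138524, -0.84026869]), 'torque': array([ 0.01148641, -0.00280784,  0.04401719]), 'grip_width': 0.08508957056781154} 0.025
```

View pics/top0.png

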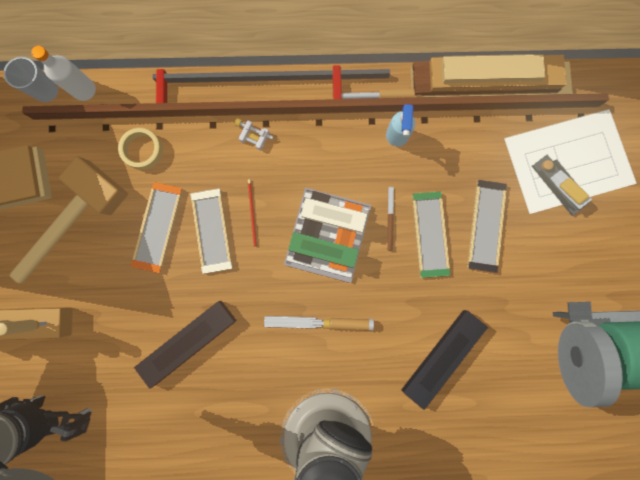

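View pics/scene0.png

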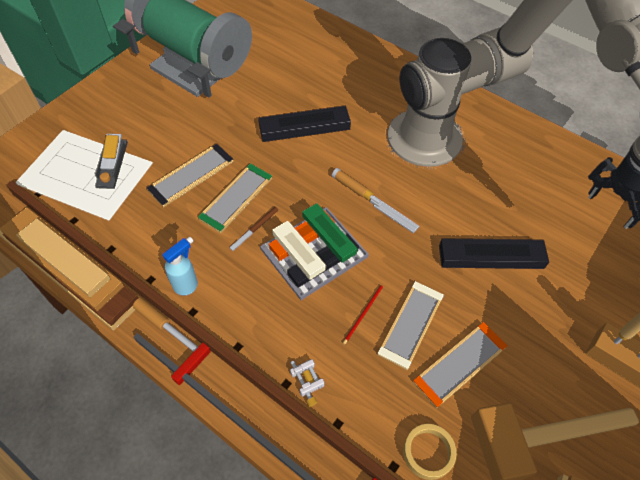

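The stack sits at about (328,236) in the top view, with white over green on orange and black. There are three black bars: two loose ones at (186,344) and (446,360), and one under the stack around (300,250). Only the one on the drip tray fits the coarse stone, and I'll confirm that with a size check and a crop. Trays left to right: orange (157,228), white (211,231), green (431,234), black (488,226).

```bash
cat > h.py <<'E'
import numpy as np, cv2, pickle
def cloud(dep,m):
    v,u=np.mgrid[0:480,0:640]; K=m["K"]
    p=np.stack([(u-K[0,2])/K[0,0]*dep,(v-K[1,2])/K[1,1]*dep,dep],-1)
    w=(p-m["t"])@m["R"]; w[dep==0]=np.nan
    return w
def rect(P):
    (c,s,a)=cv2.minAreaRect((P[:,:2]*1000).astype(np.float32))
    if s[0]<s[1]: s=(s[1],s[0]); a+=90
    a=(a+90)%180-90
    return np.round(c,1),np.round(s,1),round(a,1)
E
python3 - <<'E'
from h import *
d=pickle.load(open("d0.pkl","rb"))
for n in d:
    im,dep,m=d[n]; w=cloud(dep,m); z=w[...,2]; hsv=cv2.cvtColor(im,cv2.COLOR_RGB2HSV)
    ok=np.isfinite(z)
    print(n,"bench z",np.nanmedian(z[(abs(w[...,0]-.5)<.3)&(abs(w[...,1])<.4)&(abs(z)<.02)]))
    def comps(mask,name,minpx=150):
        k,l,st,_=cv2.connectedComponentsWithStats(mask.astype(np.uint8),connectivity=4)
        for i in range(1,k):
            if st[i,4]>minpx:
                q=w[l==i]
                if abs(q[:,1].mean())<.55 and .1<q[:,0].mean()<.75: print(" ",name,rect(q),"z",np.round(np.percentile(q[:,2],[5,50,95])*1000,1),st[i])
    comps(ok&(z>.008)&(z<.023),"tray/lo",400)
    comps(ok&(z>.023)&(z<.036),"mid 23-36")
    comps(ok&(z>.036)&(z<.055),"mid 36-55",60)
    comps(ok&(z>.06)&(z<.076),"top 60-76")
im,_,_=d["top"]; im2=d["scene"][0]
a=cv2.resize(im[180:290,270:390],None,fx=4,fy=4,interpolation=cv2.INTER_CUBIC)[:440,:400]
b=cv2.resize(im2[195:305,250:375],None,fx=3.2,fy=4,interpolation=cv2.INTER_CUBIC)
cv2.imwrite("pics/crop1.png",np.hstack([a,b])[:,:,::-1])
E
```

```text
scene bench z 0.00015359882087875867
  tray/lo (array([ 511.6, -423.2]), array([233.5,  82.8]), -10.0) z [ 8.4 11.9 18. ] [ 146  143   87   63 1641]
  tray/lo (array([ 493.5, -277. ]), array([220.1,  79.1]), 3.1) z [ 8.5 12.  18.1] [ 198  163   74   69 1618]
  tray/lo (array([499.2, -13.9]), array([207.2, 178.7]), -16.8) z [ 9.1 14.1 20.3] [260 207 109  92 795]
  tray/lo (array([517.5, 282. ]), array([209.8,  74.2]), 8.5) z [ 8.4 12.  18.1] [ 378  281   65   88 2396]
  tray/lo (array([530.6, 419.7]), array([224.4,  74.7]), -14.2) z [ 8.5 12.1 18.2] [ 413  322   94   86 2882]
  mid 23-36 (array([ 183.3, -291.1]), array([256.3,  75.6]), -40.6) z [26.  33.  35.7] [ 258  105   93   32 1204]
  mid 23-36 (array([276.9, -57.4]), array([124.3,  22.3]), 84.6) z [23.5 25.8 30.1] [334 168  38  29 198]
  mid 23-36 (array([239.7, 341.2]), array([255.6,  70.6]), -53.4) z [25.8 33.6 35.8] [ 440  238  108   27 1249]
  mid 23-36 (array([734.4, 462.2]), array([103.9, 102.8]), -51.7) z [25.1 29.4 33.4] [404 424  53  54 937]
  mid 36-55 (array([495.4,  -3.9]), array([160. ,  61.8]), 82.6) z [38.5 43.3 5
[... 2144 characters left out ...]
5.7, 40.5]), 73.7) z [39.7 43.1 46.6] [300 218  22  21 311]
  mid 36-55 (array([488.5, -59.6]), array([45.7, 41.3]), 73.2) z [39.8 43.4 46.5] [334 227  23  21 313]
  mid 36-55 (array([438.8,  46.2]), array([49.6, 18.6]), 72.8) z [39.6 42.6 47.4] [292 252  22  13 146]
  mid 36-55 (array([415.9, -38.7]), array([45.3, 13.2]), 73.9) z [38.5 42.8 47.3] [328 262  19  10 107]
  mid 36-55 (array([ 144.4, -275.5]), array([36.9, 21.2]), -23.8) z [36.2 37.2 39.7] [433 369  13  16  62]
  top 60-76 (array([541.2, -31.9]), array([155. ,  46.6]), 73.7) z [64.3 67.8 71.1] [ 301  198   66   34 1208]
  top 60-76 (array([457.1,  -3.6]), array([164.7,  46.4]), 73.2) z [64.4 67.8 71.1] [ 288  232   70   36 1304]
```

View pics/crop1.png

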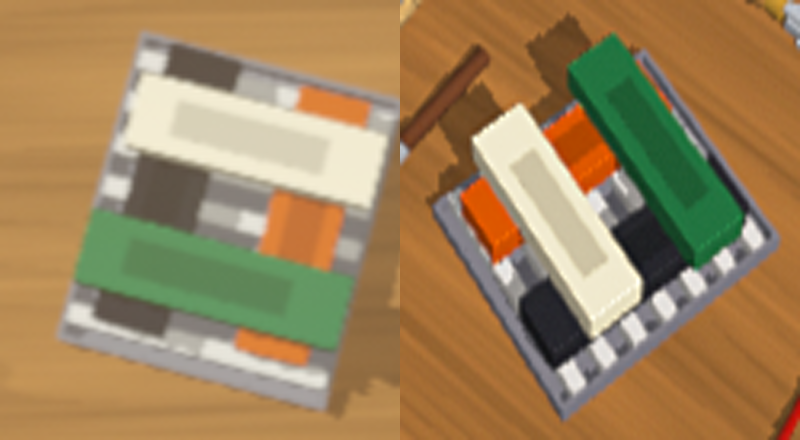

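Segment widths show the stack's black stone is 46 mm wide. The loose black bars measure about 256 x 66 mm and 35 mm high, so the stack one is the smallest and the right one. Tray lengths of 233, 222, 217 and 208 mm match their colours. The two cameras agree to 2–3 mm, so I'll average them. First I'll probe the bench to find the true tip extent at a 46 mm opening, then pick the white stone.

```bash
cat >> h.py <<'E'
from workcell import r, command_gripper, optics
from scipy.spatial.transform import Rotation as Ro
def quat(alpha,x,y):
    """tool down, jaws across a long axis at alpha (deg); half-turn nearest joint-6 zero"""
    j1=np.degrees(np.arctan2(y,x)); phi=alpha+90
    while phi-j1>90: phi-=180
    while phi-j1<-90: phi+=180
    c,s=np.cos(np.radians(phi)),np.sin(np.radians(phi))
    return Ro.from_matrix(np.array([[-s,c,0],[c,s,0],[0,0,-1]]).T @ np.eye(3) if 0 else np.column_stack([[-s,c,0],[c,s,0],[0,0,-1]])).as_quat()
TIP_ABOVE=.0105; SAFE=.17
def show(tag):
    s=r.read_state(); print(tag,"t",round(s["time_s"],1),"p",np.round(s["eef_pos"]*1000,1),"F",np.round(s["contact_force"],1),"w",round(s["grip_width"]*1000,1))
    return s
def pick(x,y,a,bottom,tip):
    q=quat(a,x,y); command_gripper(.072)
    r.reach([x,y,SAFE],q); z=bottom+TIP_ABOVE+tip
    hit=r.move_straight([x,y,z],q,speed=.12,max_force=15); s=show(f"down hit={hit}")
    if hit: raise SystemExit("unexpected contact")
    command_gripper(.03,60); s=show("gripped")
    if not .040<s["grip_width"]<.052: raise SystemExit("bad width")
    r.move_straight([x,y,SAFE+.02],q,speed=.12); return show("lifted")
def place(x,y,a,tip):
    q=quat(a,x,y); r.reach([x,y,SAFE],q); z=.010+TIP_ABOVE+tip
    r.move_straight([x,y,z+.012],q,speed=.12)
    hit=r.move_straight([x,y,z-.002],q,speed=.015,max_force=8); show(f"set hit={hit} zn={z*1000:.1f}")
    command_gripper(.062); r.move_straight([x,y,SAFE],q,speed=.15); show("released")
E
sed -i 's/Ro.from_matrix(np.array.*else np.column_stack/Ro.from_matrix(np.column_stack/' h.py
python3 - <<'E'
from h import *
x,y=.38,.16; q=quat(90,x,y); command_gripper(.046,60)
r.reach([x,y,.06],q)
print(r.move_straight([x,y,.005],q,speed=.02,max_force=5)); s=show("probe"); tip=s["eef_pos"][2]
r.move_straight([x,y,.08],q); print("tip",tip)
if not .005<tip<.035: raise SystemExit
open("tip","w").write(str(tip))
pick(.5415,-.0305,73.6,.043,tip)
im,_=optics.get_image("scene"); cv2.imwrite("pics/s1.png",im[:,:,::-1])
E
```

```text
True
probe t 4.0 p [380.  160.   22.6] F [-1.7 -0.4  7.8] w 45.8
tip 0.02264846689807211
down hit=False t 6.9 p [541.9 -30.4  76.7] F [-0.5 -1.   0.4] w 72.0
gripped t 7.2 p [542.1 -30.6  77.3] F [-0.1  0.5  6.5] w 44.4
lifted t 8.3 p [541.  -30.4 189.1] F [ 0.4 -0.1 -3.4] w 44.5
```

View pics/s1.png

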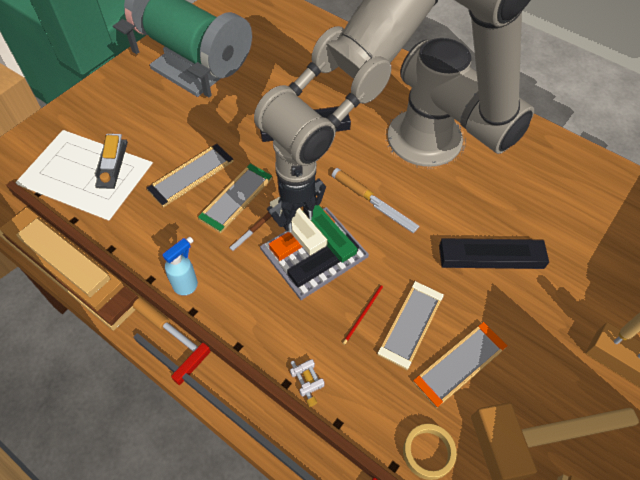

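The white stone is held level at about (309,230), and the lower stones are undisturbed. Next I place it, then move the green stone.

Run:
```python
from h import *
tip=float(open("tip").read())
place(.5176,.2809,8.4,tip)
im,_=optics.get_image("scene"); cv2.imwrite("pics/s2.png",im[:,:,::-1])
pick(.4571,-.0026,73.3,.043,tip)
place(.4938,-.2783,3.0,tip)
d={}
for n in ("scene","top"):
    im,dep=optics.get_image(n); d[n]=(im,dep,optics.camera_model(n)); cv2.imwrite(f"pics/{n}3.png",im[:,:,::-1])
    w=cloud(dep,d[n][2]); z=w[...,2]
    k,l,st,_=cv2.connectedComponentsWithStats((np.isfinite(z)&(z>.0275)&(z<.05)).astype(np.uint8),connectivity=4)
    for i in range(1,k):
        q=w[l==i]
        if st[i,4]>300 and q[:,0].mean()>.4 and abs(q[:,1].mean())<.5: print(n,rect(q),"z",np.round(np.percentile(q[:,2],[5,50,95])*1000,1),st[i])
```

```text
set hit=True zn=43.1 t 11.5 p [517.5 280.9  44.3] F [-0.5 -0.6  4.4] w 44.5
released t 12.8 p [517.  280.7 169. ] F [-0.8  0.1 -1.3] w 62.0
down hit=False t 15.4 p [457.5  -2.5  76.6] F [-0.  -0.   0.4] w 71.8
gripped t 15.7 p [457.5  -2.7  77.1] F [-0.9  0.2  6.7] w 44.6
lifted t 16.8 p [456.5  -2.5 189.2] F [ 0.9  0.5 -4.5] w 44.5
set hit=True zn=43.1 t 19.7 p [ 493.7 -278.3   44.2] F [-0.9  0.7  6. ] w 44.5
released t 21.0 p [ 493.3 -278.   169.1] F [0.1 0.  0.5] w 61.9
scene (array([ 494.6, -276.5]), array([168.1,  51.4]), 2.4) z [29.3 34.1 38.7] [208 167  53  51 973]
scene (array([ 883.5, -155.5]), array([1190. ,  120.2]), 90.0) z [29.9 43.7 47.9] [   6  180  392  300 5365]
scene (array([491.8, -57. ]), array([171.3,  51.9]), -16.6) z [31.7 42.1 46.6] [ 269  210   66   49 1276]
scene (array([ 901.2, -393.6]), array([472.5,  86.4]), -89.1) z [28.9 41.8 47.1] [   3  233  163   93 1289]
scene (array([515.7,  26.9]), array([183. ,  50.5]), -17.5) z [32.2 42.3 46.4] [ 287  233   72   54 1437]
scene (array([517.6, 281.6]), array([158.4,  46.2]), 8.2) z [30.6 34.8 38.7] [ 389  289   46   64 1302]
scene (array([735.2, 462.3]), array([102.3, 102. ]), 36.7) z [27.8 30.  34.1] [405 424  52  54 722]
top (array([883. ,  -2.6]), array([1498.8,  121.2]), -90.0) z [29.1 43.5 47.9] [  22   61  587   56 7657]
top (array([734. , 459.2]), array([102. , 101.6]), 38.5) z [27.9 29.8 32.8] [118 128  41  39 435]
top (array([516.2,  23.7]), array([179.9,  46.2]), -17.3) z [39.2 42.8 45.9] [ 292  191   38   74 1347]
top (array([517.2, 278.9]), array([155.4,  47.5]), 9.0) z [30.9 34.4 37.9] [ 195  199   28   63 1169]
top (array([ 552.3, -276.5]), array([48.4, 46.8]), 3.1) z [31.4 34.9 38.5] [420 200  20  21 308]
top (array([491.2, -60.1]), array([170.2,  45.7]), -16.0) z [39.7 42.9 46.3] [ 328  202   34   70 1261]
```

View pics/top3.png

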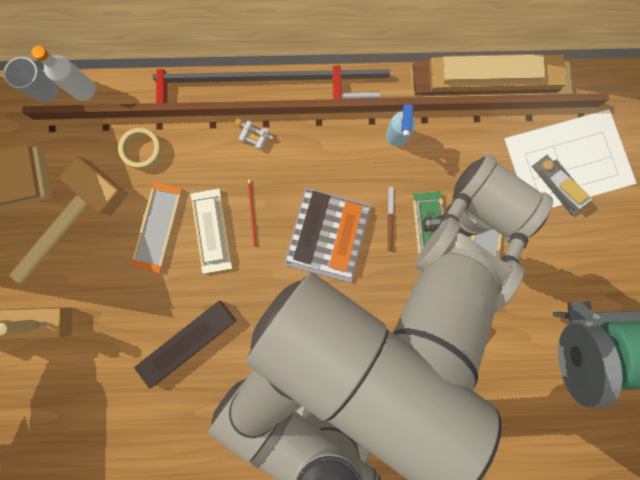

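White and green are seated: tops measure about 35 mm, centred. On the drip tray, black is at about (311,227) and orange at (347,237). The black one measures 180 x 46 mm, so it is the coarse stone.

Run:
```python
from h import *
tip=float(open("tip").read())
pick(.516,.0253,-17.3,.018,tip)
place(.512,-.4246,-10.0,tip)
pick(.4915,-.0585,-16.3,.018,tip)
place(.5306,.4183,-14.0,tip)
r.reach([.40,.02,.30],quat(90,.40,.02))
for n in ("scene","top"):
    im,dep=optics.get_image(n); cv2.imwrite(f"pics/{n}4.png",im[:,:,::-1])
    w=cloud(dep,optics.camera_model(n)); z=w[...,2]
    k,l,st,_=cv2.connectedComponentsWithStats((np.isfinite(z)&(z>.0275)&(z<.045)).astype(np.uint8),connectivity=4)
    for i in range(1,k):
        q=w[l==i]
        if st[i,4]>300 and .4<q[:,0].mean()<.6 and abs(q[:,1].mean())<.5: print(n,rect(q),"z",np.round(np.percentile(q[:,2],[5,50,95])*1000,1),st[i])
show("end")
```

```text
down hit=False t 24.5 p [516.5  25.3  51.7] F [-0.1  0.6  0.7] w 72.1
gripped t 24.8 p [516.5  25.3  52.1] F [-0.3 -0.6  6.1] w 44.4
lifted t 26.1 p [515.5  25.3 189.2] F [ 0.9  0.1 -5.5] w 44.3
set hit=True zn=43.1 t 29.9 p [ 511.9 -424.5   44.1] F [-1.2  0.4  6. ] w 44.4
released t 31.3 p [ 511.6 -424.2  168.8] F [-0.3 -0.9  0.1] w 61.6
down hit=False t 34.8 p [492.  -58.6  51.7] F [-0.1 -0.8  0.4] w 71.9
gripped t 35.2 p [491.9 -58.7  52.1] F [-1.2 -1.2  5.8] w 44.6
lifted t 36.5 p [491.  -58.4 189.2] F [ 0.4  0.4 -4.2] w 44.6
set hit=True zn=43.1 t 40.0 p [530.5 418.3  44.2] F [-0.6 -1.   6.1] w 44.4
released t 41.4 p [530.1 418.  168.8] F [0.8 0.1 0.6] w 62.1
scene (array([ 512.2, -422.5]), array([181.2,  51.5]), -9.9) z [29.4 33.9 38.6] [ 156  147   66   46 1004]
scene (array([ 494. , -276.5]), array([167. ,  50.6]), 3.1) z [29.6 34.2 38.4] [208 167  53  52 968]
scene (array([517.3, 281.7]), array([157.5,  46.2]), 8.6) z [30.5 34.9 39.1] [ 389  289   46   64 1293]
scene (array([528.7, 419.2]), array([174.3,  46.7]), -13.7) z [30.7 34.9 39.2] [ 428  329   69   63 1604]
top (array([ 512.2, -425.7]), array([180.6,  48.1]), -9.9) z [31.3 35.2 38.6] [ 476  189   27   72 1344]
top (array([529.8, 416.9]), array([169.8,  49.7]), -13.8) z [30.7 34.3 37.7] [ 136  192   36   70 1308]
top (array([517.1, 278.7]), array([154.8,  46.7]), 8.6) z [30.9 34.6 38. ] [ 195  199   28   63 1167]
top (array([ 494. , -279.2]), array([164.9,  47.9]), 3.1) z [31.5 35.  38.6] [ 420  200   25   67 1225]
end t 43.1 p [400.4  20.5 299.7] F [-1.  -0.4  0.4] w 61.8
```

View pics/scene4.png

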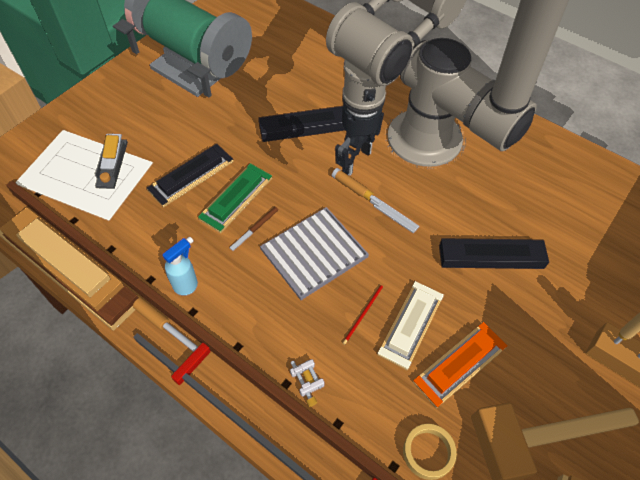

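All four stones are in their matching trays: black (190,173), green (236,195), white (411,322) and orange (460,362). Their centres are within 2 mm of the tray centres and their tops are at about 35 mm. The bottle (180,270) and the guide (306,380) have not moved, and the robot is clear of everything.

```bash
python3 -c "
from workcell import r
r.hold(0.3); print(r.finish_job(), r.read_state()['time_s'])"
```

```text
the job is handed in; nothing more can be done
the job is handed in; nothing more can be done
```

I took the stack apart and set each stone down in the tray of its own colour, then handed the job in at about 43 s on the robot's clock. The coarse stone was the 180 x 46 mm black one in the stack. The two loose black bars, about 256 x 66 mm, were decoys and stayed where they were.

- **Placement:** in the last pictures every stone was within about 2 mm and 1° of its tray's centre and axis. Tops measured 34–35 mm, so the stones are fully down.
- **Other objects:** the spray bottle and honing guide looked unmoved in the pictures; I did not measure their positions. The gripper was clear of everything.
- **Small disagreements:** the two cameras differed by 1–3 mm in y, so I averaged them. Each stone touched down about 1 mm above the height I had computed, and the gripper read 44.5 mm on the 46 mm stones. None of these affected the result.
- **Failures:** no check failed. The hand-in gave no verdict.

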